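# Clip the chart panel to its backing board

## Robot

A 7-joint arm with a two-finger parallel gripper is mounted at the origin on the work surface. World frame = base frame: x ahead of the robot, y to its left, z up, the work surface at z = 0. Lengths are in mm, angles in rad, forces in N, time in s.
With the tool pointing down it reaches from about 425 to 950 mm from the base axis. Payload 4.7 kg.
Tool frame: the origin (TCP) lies midway between the tips of the shut fingers; the grasp point (between the pads) lies 19 mm behind it; z points along the fingers, x is the direction in which the jaws open and shut, and the axes are right-handed (so a half turn about z gives the same grasp; the last joint's range is limited). The gripper opens to 87 mm and grips with 3 to 60 N. Pads are 19 mm wide; open, the fingers measure 117 mm over their backs; the gripper's body (75 mm by 190 mm) begins 51 mm behind the grasp point.
Start: joints at [-0.029, 0.469, -0.049, 1.532, 0.024, 1.141, -0.082], TCP at [675.018, 0.046, 222.573] pointing down, gripper open.
Joint ranges: [-2.59, 2.59], [-0.33, 1.99], [-1.39, 1.29], [0.1, 2.45], [-1.04, 4.18], [0.21, 1.99], [-2.66, 2.66]. Speed limits (rad/s): [2.57, 2.57, 3.14, 3.14, 3.14, 3.14, 3.14].

## Interface

Orientations are given as a 3x3 rotation matrix whose columns are the frame's x, y, z axes.
In Python, from workcell import get_state, capture, arm gives the robot as it stands. The module is installed in compiled form; this text tells all that it offers.
- The arm moves only by the tool send_rows, never from a script. Its argument "deltas" is a list of rows, each an object with "offset": the shift along the tool's x, y, z in m, a list of three; "twist": the turn, a rotation vector about the tool's x, y, z in rad, a list of three; "claw": the finger opening in m, from 0 to 0.087. A call has exactly 10 rows; each row shifts and turns the pose as measured when the row begins, along the tool's axes as they then stand; what a row does not reach is not made up. A row lasts 1/12 s, in which the tool goes at most 41.7 mm and 7.16 degrees, less where a joint would pass 70% of its speed; a pose out of reach is approached as far as the arm can. A call with a gripper value outside its range is refused whole. The fingers move at their own pace and stop on an object; "squeeze" is the grip in N (left out, the last holds). Time passes only in rows, so rows that do not move let the fingers close, or fill a call up. It gives the time, the measured TCP pose, the force and the opening at its end, in the units of the state.
- get_state(): the state, without advancing time (a new reading comes with each control period).
- capture(name): name is "scene" or "side" or "wrist"; returns a dict with "frame" (420x560x3 uint8, red, green, blue), "depth" (420x560 float32, mm along the optical axis (not along the pixel's ray), 0 where there is no reading), "camera_matrix" (3x3 intrinsics, pixels), "rvec" (rotation vector, rad) and "tvec" (3), from world to camera coordinates, as OpenCV has them. Camera axes: x right, y down, z forward; pixel columns grow to the right and rows downward; lengths in mm; the calibration is good to about 2 mm. The wrist camera is an equidistant fisheye: a pixel r from the principal point sees the ray r / f radians off the axis. A picture is of the moment at which its call begins.
- arm.close_job(): hands the job in, once; it reports no verdict.
The state is a dict: "time": time; "joints": joint angles; "joint_velocities": joint speeds; "joint_efforts": joint torques, N m; "tcp_pos": TCP position; "ee_rot": TCP orientation; "contact_force": force on the tool from outside, world axes, zero at the start; "wrist_torque": the same for the moment, N m; "finger_gap": opening from 0.0 (shut) to 1.0 (fully open).
Only numpy, scipy, OpenCV 4.12 (cv2) and the standard library are available. Lean on these libraries where they do the work, as an engineer would, in place of code of your own. Each camera call takes 0.05 s, during which the arm holds its last target. There are 200 camera calls.

## Task

The white chart panel on the leaning desk board needs securing: take the big orange spring clip off its aluminium parking plate and clip it squarely over the board's top edge, fully on the blue band. Keep the jaws held open while you push the clip gently down along the board until you feel the edge bottom against the clip's steel barrel, and only then let go, so that it ends gripping both faces with the edge still down at the barrel. Do not shift the board's lean, ram it, or disturb the bottle, the jar and the carton.

Things in the scene. Friction and masses are not known exactly. Their poses are not given: they have to be found in the camera images.
- clip: Orange sprung clip like a big peg, 122 mm tall, 26 wide, about 110 g. Origin: middle of the hinge axis, inside a steel barrel of radius 8 mm along y. z up the handles, -z down the jaws, x across the jaws. The frame is that of the +x lever: with the jaws open it is turned by half of clip_jaw about y from the clip's middle plane; the origin stays on that plane. Starts gripping the parking plate.
- clip_grip (a point): Point 45 mm up the clip's z from the hinge, between the two handles (moves with the +x lever). Handles end 72 mm from the hinge and splay outwards 0.215 rad each; 44 mm over their outer faces here, 56 mm at the top. Squeezing them here takes 11 N at first, 18 N at the stop, where they are nearly parallel, 27 mm over the faces.
- clip_throat (a point): Bottom of the clip's barrel, 8 mm below the hinge: an edge pushed fully in between the open jaws bears here, so the hinge is then 8 mm above the edge (as on the parking plate at the start). Rubber jaw pads, 26 mm wide, lie 28 to 50 mm below the hinge.
- clip_jaw (a joint): Opening angle of the clip's hinge, rad. 0 = pads parallel and 10 mm apart (gripping a 10 mm plate), -0.10 = closed with nothing between, 0.38 = stop, handles fully squeezed (pads about 26 mm apart at their middle).
- rack: Fixed parking stand: dark steel base 90 x 90 x 14 mm with an upright aluminium plate 10 mm thick (x), 60 mm wide (y), its top edge 85 mm above the table. Origin: centre of the underside; z up.
- easel: Fixed desk easel that carries the chart board. Grey foot 130 (x) x 170 (y) x 16 mm with two small bearing blocks up to 42 mm. Origin: centre of the underside, z up. The board's hinge axis lies along y, 34 mm above the origin.
- board (a joint): Lean of the chart board, rad from vertical; growing = its top goes towards the easel's -x (roughly towards the robot). A stiff friction hinge (2.5 N m) that stays where it is.
- edge (a point): Middle of the board's top edge, 150 mm from the board's hinge. The board is 180 mm wide, 10 mm thick (6 mm wooden backing and 4 mm white chart panel together). Axes: y along the edge, z in the plane of the board pointing up out of the edge, x normal to the board (towards the chart side). A blue band 50 mm wide, 25 mm either side of this point, marks where the clip goes.
- sanitiser: Clear bottle with white cap and blue label, radius 30 mm, 150 mm tall, standing loose. Origin: centre of the underside.
- jar: Clear jar with yellow cap, radius 35 mm, 85 mm tall, standing loose. Origin: centre of the underside.
- carton: Cardboard medicine carton with a red band, 60 x 90 x 50 mm, loose. Origin: centre of the underside.
Mind the look-alikes: they are no part of the job. There is more than one size of the rack; the job needs the larger. Of the things that look like the clip, the larger one is meant.

How it is judged (in metres and radians):
On the way, in this order (a step that is already met when the one before it is completed fails the run):
1. the clip is off its parking plate, in the air (distance between clip and rack above 0.15 m and contact force between clip and rack below 0.1 N and contact force between clip and the fingers above 1 N), for 0.1 s.
2. with the jaws still held open, the board's edge is pressed against the clip's barrel (at least 2 N) (value of joint clip_jaw above 0.15 rad and contact force between clip and easel above 2 N and z of clip in the frame of edge below 0.0105 m and x of clip in the frame of edge between -0.007 and 0.007 m), for 0.1 s.
At the end, for the whole second after the job is handed in: The clip grips both faces of the board (jaw joint within 0.06 rad of 0), its barrel on the top edge (hinge axis 5 to 12 mm above it), within 14 mm of the middle of the blue band, square to the board within 0.15 rad, at rest and released (z of clip in the frame of edge between 0.005 and 0.012 m and y of clip in the frame of edge between -0.014 and 0.014 m and x of clip in the frame of edge between -0.005 and 0.005 m and angle between the z axis of clip and the z axis of edge, either way round below 0.15 rad and angle between the y axis of clip and the y axis of edge, either way round below 0.15 rad and value of joint clip_jaw between -0.06 and 0.06 rad and contact force between clip and easel above 4 N and contact force between clip and the fingers below 0.1 N and linear speed of clip below 0.01 m/s); the robot touches nothing.
It fails at once if the board or its lean is shifted by more than 12 mm at the top edge (distance of edge from where it was at the start of the episode above 0.012 m).
It fails at once if the clip is rammed against the board (over 60 N in all) (contact force between clip and easel above 60 N).
It fails at once if the bottle is disturbed (distance of sanitiser from where it was at the start of the episode above 0.03 m or angle between sanitiser's own z axis and vertical above 0.4 rad).
It fails at once if the jar is disturbed (distance of jar from where it was at the start of the episode above 0.03 m or angle between jar's own z axis and vertical above 0.4 rad).
It fails at once if the carton is disturbed (distance of carton from where it was at the start of the episode above 0.03 m).
It also fails if it takes over 54 s, if anything falls off the work surface, if the arm or the gripper's body presses on something with over 40 N, if the wrist force passes 120 N, or if a joint passes its speed limit or range.

## Working session

There is one attempt and no reset: what is moved stays moved. The work goes in short steps, Python scripts to look and compute and a tool call to move; the robot and the scene stay as the last step left them, time stands still between calls to the robot, and variables do not carry over. Pictures are saved under pics/ and viewed, about 8 in all and at most 12, crops included, and the job is handed in when it is done.

Besides the shell and the picture viewer there is one more tool, called after ">>>" as name([rows], argument=value, ...), one row to a line, values as JSON. send_rows: Moves the arm, as the interface text tells. Its arguments: {"type":"object","properties":{"deltas":{"type":"array","items":{"type":"object","properties":{"offset":{"type":"array","items":{"type":"number"}},"twist":{"type":"array","items":{"type":"number"}},"claw":{"type":"number"}}}},"squeeze":{"type":"number"}},"required":["deltas"]}

```bash
mkdir -p pics; cat > h.py <<'E'
import numpy as np, cv2
from workcell import get_state, capture, arm
def grab(n):
    c=capture(n); np.savez(f'/tmp/{n}.npz',**c); return c
def load(n): return dict(np.load(f'/tmp/{n}.npz'))
def pts(c):
    "world xyz image (pinhole)"
    d=c['depth'].astype(float);K=c['camera_matrix'];h,w=d.shape
    u,v=np.meshgrid(np.arange(w),np.arange(h))
    P=np.stack([(u-K[0,2])/K[0,0]*d,(v-K[1,2])/K[1,1]*d,d],-1)
    R=cv2.Rodrigues(c['rvec'])[0]
    W=(P-c['tvec'].reshape(3))@R
    W[d<=0]=np.nan
    return W
def save(n,im): cv2.imwrite(f'pics/{n}.png',im[:,:,::-1])
E
python3 - <<'E'
from h import *
for n in('scene','side'):
    c=grab(n); save(n+'0',c['frame']); print(n,c['camera_matrix'].round(1).tolist(),c['rvec'].ravel(),c['tvec'].ravel())
print(get_state())
E
```

```text
scene [[471.9, 0.0, 286.0], [0.0, 471.9, 207.4], [0.0, 0.0, 1.0]] [ 0.95207667  2.64224876 -0.81385353] [ 539.71100733 -278.04869315 1546.44654742]
side [[508.3, 0.0, 277.9], [0.0, 508.3, 212.5], [0.0, 0.0, 1.0]] [ 2.05947953 -0.35409549  0.23719515] [-641.62434157  212.49702073 1215.67134455]
{'time': 0.1, 'joints': array([-0.0289113 ,  0.46938117, -0.04856057,  1.53356843,  0.02413657,
        1.14096537, -0.08230424]), 'joint_velocities': array([ 0.00180267, -0.00266411,  0.00110839, -0.00129932, -0.00130419,
       -0.00086552, -0.0015047 ]), 'joint_efforts': array([ 1.65191257e-03, -5.09170032e+01, -8.03893874e-02, -2.36828882e+01,
       -6.13215147e-02,  3.44494684e-02,  3.39676899e-05]), 'tcp_pos': array([ 6.74474710e+02, -9.40564403e-03,  2.21593068e+02]), 'ee_rot': array([[ 9.99998499e-01,  2.06250182e-05, -1.73264713e-03],
       [ 2.04392277e-05, -9.99999994e-01, -1.07246955e-04],
       [-1.73264933e-03,  1.07211381e-04, -9.99998493e-01]]), 'contact_force': array([-0.8647887 ,  0.02047951, -0.22092989]), 'wrist_torque': array([-0.02420961,  0.02620192,  0.01285813]), 'finger_gap': 0.9972071001810539}
```

View pics/scene0.png

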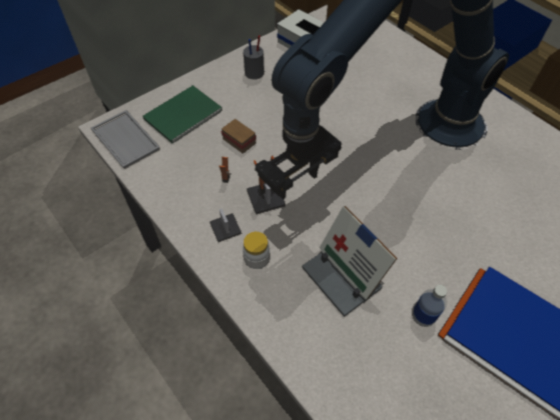

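View pics/side0.png

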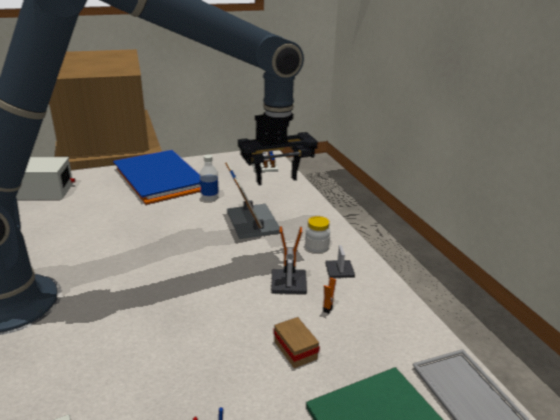

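Scene view: the large rack with the big clip is at (266,195) and the empty small rack at (226,228). A small clip stands on the table at (225,168). The board is at (355,255), the jar at (256,248), the bottle at (430,305) and the carton at (239,135). In the side view, the candidates are the big clip on the large rack at (290,248), the small orange clip at (329,295) and the small rack at (341,262). I choose the clip at (290,248).

```bash
python3 - <<'E'
from h import *
s=load('side');W=pts(s);f=s['frame'].astype(int)
a=cv2.resize(s['frame'][140:320,210:370],None,fx=4,fy=4,interpolation=cv2.INTER_CUBIC)[:, :640]
save('crop_side',a[:600])
c=load('scene');V=pts(c);g=c['frame'].astype(int)
def org(f): return (f[...,0]>110)&(f[...,0]-f[...,2]>70)&(f[...,1]<f[...,0]*0.65)
for nm,X,im,(x0,x1,y0,y1) in(('clip side',W,f,(275,306,222,270)),('small side',W,f,(320,340,275,312)),('clip scene',V,g,(250,285,150,200)),('small scene',V,g,(215,233,150,185))):
    m=np.zeros(im.shape[:2],bool);m[y0:y1,x0:x1]=True;m&=org(im)&np.isfinite(X[...,0]);p=X[m]
    print(nm,len(p),p.min(0).round(),p.max(0).round(),np.median(p,0).round())
def comp(X,im,box,zr):
    x0,x1,y0,y1=box;p=X[y0:y1,x0:x1].reshape(-1,3);p=p[(p[:,2]>zr[0])&(p[:,2]<zr[1])];return p
for nm,X,im,b,z in(('rackbase side',W,f,(265,312,262,298),(9,19)),('rackbase scene',V,g,(240,292,175,215),(9,19)),('foot scene',V,g,(295,375,240,315),(11,21)),('foot side',W,f,(220,285,195,242),(11,21)),('platetop side',W,f,(275,306,240,285),(30,95))):
    p=comp(X,im,b,z);r=cv2.minAreaRect(p[:,:2].astype(np.float32));print(nm,len(p),[np.round(q,1) for q in r])
# board chart plane from scene
p=comp(V,g,(315,400,200,300),(60,220))
ctr=np.median(p,0);
for _ in range(5):
    q=p[np.abs((p-ctr)@n)<4] if _ else p
    ctr=q.mean(0);n=np.linalg.svd(q-ctr,full_matrices=False)[2][2]
print('board',len(p),len(q),ctr.round(1),n.round(3)); 
print('top',np.percentile(q,[0,1,50,99,100],axis=0).round(1).tolist())
for nm,X,im,bx in(('jar',V,g,(240,275,228,270)),('bottle',V,g,(410,450,280,330)),('carton',V,g,(218,260,118,155))):
    p=comp(X,im,bx,(25,170));print(nm,p.min(0).round(),p.max(0).round())
E
```

```text
clip side 20 [ 630. -168.  161.] [ 683. -133.  166.] [ 657. -151.  163.]
small side 33 [ 690. -293.   -4.] [ 780. -158.   85.] [ 716. -267.   81.]
clip scene 2 [ 634. -160.  162.] [ 678. -145.  163.] [ 656. -152.  162.]
small scene 2 [ 719. -263.   80.] [ 719. -258.   85.] [ 719. -260.   83.]
rackbase side 693 [array([ 657.2, -148.1]), array([95.8, 89.3]), np.float64(69.3)]
rackbase scene 530 [array([ 661.4, -144.9]), array([93.8, 89.4]), np.float64(68.9)]
foot scene 1535 [array([681.2, 175.6]), array([171.2, 106.6]), np.float64(88.2)]
foot side 1027 [array([664.7, 173.1]), array([178.8, 130.8]), np.float64(86.5)]
platetop side 243 [array([ 653.8, -156.8]), array([45.3, 30. ]), np.float64(71.4)]
board 3096 2915 [634.8 181.7 119.5] [ 0.912 -0.048  0.407]
top [[603.4, 86.2, 60.0], [607.5, 89.8, 61.1], [634.3, 183.5, 120.4], [663.5, 267.0, 173.7], [667.6, 269.1, 176.4]]
jar [767. -41.  25.] [836.  26.  90.]
bottle [558. 351.  26.] [613. 410. 153.]
carton [ 550. -419.   25.] [ 624. -320.   57.]
```

View pics/crop_side.png

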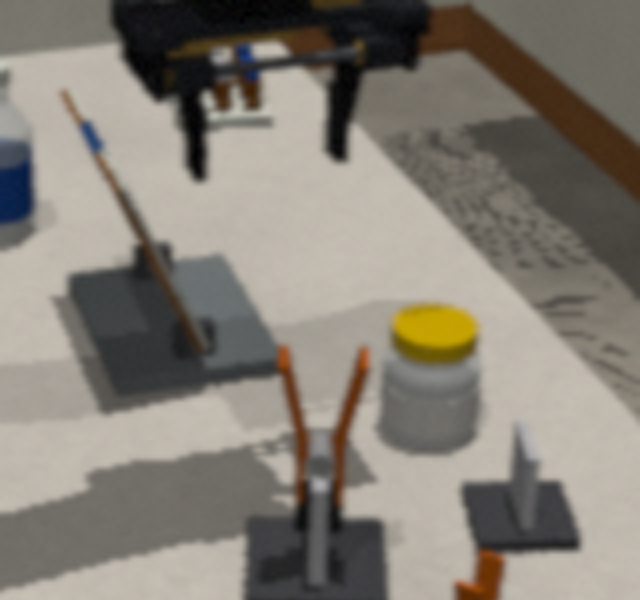

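The crop confirms it: the big clip (crop 320,430) grips the large plate and opens along roughly −20° in yaw. The board leans about 0.42 rad towards the robot. I'll move above the clip.

>>> send_rows([
  {"offset": [-0.003, 0.025, 0], "twist": [0, 0, 0], "claw": 0.087},
  {"offset": [-0.003, 0.03, 0], "twist": [0, 0, 0], "claw": 0.087},
  {"offset": [-0.003, 0.03, 0], "twist": [0, 0, 0], "claw": 0.087},
  {"offset": [-0.003, 0.03, 0], "twist": [0, 0, 0], "claw": 0.087},
  {"offset": [-0.003, 0.025, 0], "twist": [0, 0, 0], "claw": 0.087},
  {"offset": [-0.002, 0.011, 0], "twist": [0, 0, 0.09], "claw": 0.087},
  {"offset": [0, 0, 0], "twist": [0, 0, 0.09], "claw": 0.087},
  {"offset": [0, 0, 0], "twist": [0, 0, 0.09], "claw": 0.087},
  {"offset": [0, 0, 0], "twist": [0, 0, 0.09], "claw": 0.087},
  {"offset": [0, 0, 0], "twist": [0, 0, 0], "claw": 0.087},
], squeeze=35)

```text
time: 0.93
tcp_pos: [653.1, -157.4, 214.3]
ee_rot: [[0.93, -0.366, -0.014], [-0.366, -0.93, 0.002], [-0.014, 0.003, -1.0]]
contact_force: [0.3, 1.0, -0.1]
finger_gap: 0.999
```

```bash
python3 - <<'E'
from h import *
s=get_state();print(s['time'],s['tcp_pos'],s['ee_rot'].round(3).tolist())
c=grab('wrist');k=grab('scene');grab('side')
print(c['camera_matrix'].round(1).tolist()); R=cv2.Rodrigues(c['rvec'])[0];print((-R.T@c['tvec'].reshape(3)).round(1),R[2].round(2))
a=c['frame'];b=cv2.resize(k['frame'][130:280,200:340],(420,450),interpolation=cv2.INTER_CUBIC)
save('wrist1',a)
# board from scene
V=pts(k);p=V[195:315,310:410].reshape(-1,3)
n=np.array([.912,-.048,.407]);n/=np.linalg.norm(n);p=p[(p[:,2]>60)&(p[:,2]<200)]
q=p[abs((p-[634.8,181.7,119.5])@n)<8]
for _ in range(4):
    ctr=q.mean(0);n=np.linalg.svd(q-ctr,full_matrices=False)[2][2];q=p[abs((p-ctr)@n)<5]
n*=np.sign(n[0]); 
print(n,ctr)
ye=np.cross([0,0,1],n);ye/=np.linalg.norm(ye);z=np.cross(n,ye)
u=(q-ctr)@ye;v=(q-ctr)@z
print('y/z ext',np.percentile(u,[0,1,99,100]),np.percentile(v,[95,99,99.8,100]))
for t in(99,99.8):
  print('edge mid',ctr-n*5+ye*(np.percentile(u,.5)+np.percentile(u,99.5))/2+z*np.percentile(v,t),z)
E
```

```text
0.9333 [ 653.08511153 -157.39639261  214.29729719] [[0.93, -0.366, -0.014], [-0.366, -0.93, 0.002], [-0.014, 0.003, -1.0]]
[[325.2, 0.0, 284.0], [0.0, 325.2, 207.9], [0.0, 0.0, 1.0]]
[679.1 -94.3 375.8] [-0.11 -0.23 -0.97]
[ 0.91164093 -0.047236    0.40826411] [634.68278616 181.58460122 119.77451151]
y/z ext [-95.20957622 -91.86966485  85.4641293   87.12091829] [55.93695643 58.96720487 59.62764078 60.64074401]
edge mid [605.91309145 179.79426901 171.56222094] [-0.40771717  0.02112557  0.91286386]
edge mid [605.64382039 179.80822109 172.16510901] [-0.40771717  0.02112557  0.91286386]
```

View pics/wrist1.png

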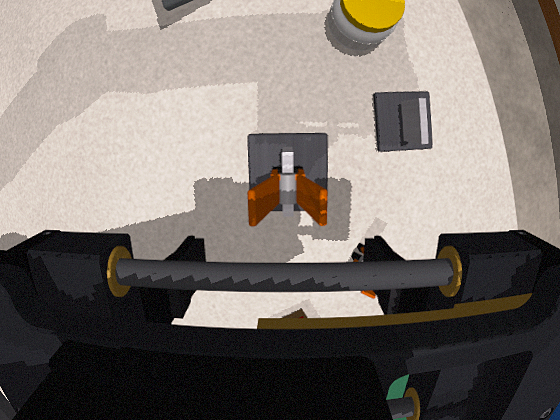

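The wrist view shows the clip handles at (265,200) and (312,200) and the plate at (288,165), aligned with the image axes, so the yaw is right. Next I'll measure its centre.

```bash
cat >> h.py <<'E'
def wpts(c):
    d=c['depth'].astype(float);K=c['camera_matrix'];h,w=d.shape
    u,v=np.meshgrid(np.arange(w),np.arange(h))
    a=(u-K[0,2])/K[0,0];b=(v-K[1,2])/K[1,1];th=np.hypot(a,b)+1e-9
    t=np.tan(np.minimum(th,1.5))/th
    P=np.stack([a*t*d,b*t*d,d],-1);R=cv2.Rodrigues(c['rvec'])[0]
    W=(P-c['tvec'].reshape(3))@R;W[(d<=0)|(th>1.3)]=np.nan
    return W
E
python3 - <<'E'
from h import *
s=get_state();R=s['ee_rot'];T=s['tcp_pos']
c=load('wrist');W=wpts(c);f=c['frame'].astype(int)
m=(f[...,0]>90)&(f[...,0]-f[...,2]>60)&np.isfinite(W[...,0]);m[:155]=0;m[232:]=0;m[:,:235]=0;m[:,340:]=0
p=W[m];L=(p-T)@R
print(len(p),'world',np.percentile(p,[1,50,99],axis=0).round(1).tolist())
for lo,hi in((155,170),(140,155),(110,140)):
    q=L[(p[:,2]>lo)&(p[:,2]<hi)];print(lo,len(q),np.percentile(q[:,:2],[1,99],axis=0).round(1).tolist())
b=W[125:215,240:335].reshape(-1,3);b=b[(b[:,2]>8)&(b[:,2]<20)]
r=cv2.minAreaRect(b[:,:2].astype(np.float32));print(r, ((np.r_[r[0],14]-T)@R))
pl=W[145:180,275:302].reshape(-1,3);pl=pl[(pl[:,2]>78)&(pl[:,2]<92)];l=(pl-T)@R;print('plate',len(l),np.percentile(l,[1,99],axis=0).round(1).tolist())
E
```

```text
2037 world [[631.1, -165.4, 33.8], [665.4, -143.7, 145.6], [685.2, -126.5, 164.6]]
155 769 [[-25.5, -24.4], [27.7, 0.5]]
140 392 [[-20.0, -24.5], [22.7, -0.6]]
110 623 [[-15.5, -24.5], [18.9, -1.0]]
((658.5347900390625, -144.7145538330078), (89.19774627685547, 89.8485107421875), 69.77507781982422) [  3.15040843 -13.43941131 200.50667114]
plate 252 [[-8.6, -43.1, 125.2], [13.4, -23.7, 136.0]]
```

>>> send_rows([
  {"offset": [0.0015, -0.0125, 0], "twist": [0, 0.015, -0.022], "claw": 0.087},
  {"offset": [0, 0, 0], "twist": [0, 0, 0], "claw": 0.087},
  {"offset": [0, 0, 0.012], "twist": [0, 0, 0], "claw": 0.087},
  {"offset": [0, 0, 0.012], "twist": [0, 0, 0], "claw": 0.087},
  {"offset": [0, 0, 0.012], "twist": [0, 0, 0], "claw": 0.087},
  {"offset": [0, 0, 0.01], "twist": [0, 0, 0], "claw": 0.087},
  {"offset": [0, 0, 0.005], "twist": [0, 0, 0], "claw": 0.087},
  {"offset": [0, 0, 0.0], "twist": [0, 0, 0], "claw": 0.087},
  {"offset": [0, 0, 0], "twist": [0, 0, 0], "claw": 0.087},
  {"offset": [0, 0, 0], "twist": [0, 0, 0], "claw": 0.087},
])

```text
time: 1.92
tcp_pos: [658.8, -142.0, 155.0]
ee_rot: [[0.943, -0.332, -0.003], [-0.332, -0.943, -0.001], [-0.002, 0.002, -1.0]]
contact_force: [0.4, -0.0, 0.3]
finger_gap: 0.996
```

>>> send_rows([
  {"offset": [0.0005, 0.0035, 0], "twist": [0, 0, 0.012], "claw": 0.087},
  {"offset": [0, 0, 0], "twist": [0, 0, 0], "claw": 0.087},
  {"offset": [0, 0, 0.008], "twist": [0, 0, 0], "claw": 0.087},
  {"offset": [0, 0, 0.008], "twist": [0, 0, 0], "claw": 0.087},
  {"offset": [0, 0, 0.008], "twist": [0, 0, 0], "claw": 0.087},
  {"offset": [0, 0, 0.006], "twist": [0, 0, 0], "claw": 0.087},
  {"offset": [0, 0, 0.003], "twist": [0, 0, 0], "claw": 0.087},
  {"offset": [0, 0, 0.0], "twist": [0, 0, 0], "claw": 0.087},
  {"offset": [0, 0, 0], "twist": [0, 0, 0], "claw": 0.087},
  {"offset": [0, 0, 0], "twist": [0, 0, 0], "claw": 0.087},
])

```text
time: 2.75
tcp_pos: [658.7, -146.7, 119.6]
ee_rot: [[0.939, -0.345, -0.0], [-0.345, -0.939, -0.002], [0.0, 0.002, -1.0]]
contact_force: [-0.3, 0.6, -0.5]
finger_gap: 0.999
```

```bash
python3 - <<'E'
from h import *
s=get_state();R=s['ee_rot'];T=s['tcp_pos'];print(T,R.round(3).tolist())
c=grab('wrist');W=wpts(c);f=c['frame'].astype(int);save('wrist2',c['frame'])
L=(W-T)@R
m=(f[...,0]>90)&(f[...,0]-f[...,2]>60)&(abs(L[...,0])<40)&(abs(L[...,1])<30)&(W[...,2]>95)
q=L[m];print(len(q),np.percentile(q,[1,50,99],axis=0).round(1).tolist())
E
```

```text
[ 658.71343413 -146.66770523  119.60909467] [[0.939, -0.345, -0.0], [-0.345, -0.939, -0.002], [0.0, 0.002, -1.0]]
3795 [[-27.1, -23.5, -99.6], [7.0, -7.9, -21.0], [33.5, 10.9, 23.2]]
```

View pics/wrist2.png

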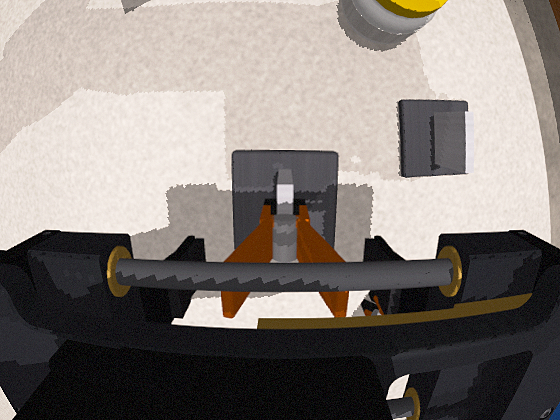

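The handles straddle the image centre (222–348) between the fingers, so the grasp is aligned. Closing now.

>>> send_rows([
  {"offset": [0, 0, 0], "twist": [0, 0, 0], "claw": 0.05},
  {"offset": [0, 0, 0], "twist": [0, 0, 0], "claw": 0.04},
  {"offset": [0, 0, 0], "twist": [0, 0, 0], "claw": 0.03},
  {"offset": [0, 0, 0], "twist": [0, 0, 0], "claw": 0.02},
  {"offset": [0, 0, 0], "twist": [0, 0, 0], "claw": 0.01},
  {"offset": [0, 0, 0], "twist": [0, 0, 0], "claw": 0.01},
  {"offset": [0, 0, 0], "twist": [0, 0, 0], "claw": 0.01},
  {"offset": [0, 0, 0], "twist": [0, 0, 0], "claw": 0.01},
  {"offset": [0, 0, 0], "twist": [0, 0, 0], "claw": 0.01},
  {"offset": [0, 0, 0], "twist": [0, 0, 0], "claw": 0.01},
], squeeze=35)

```text
time: 3.63
tcp_pos: [659.1, -146.4, 125.1]
ee_rot: [[0.939, -0.345, 0.001], [-0.345, -0.939, -0.001], [0.002, 0.001, -1.0]]
contact_force: [-0.9, -0.5, 3.2]
finger_gap: 0.332
```

>>> send_rows([
  {"offset": [0, 0, 0], "twist": [0, 0, 0], "claw": 0.01},
  {"offset": [0, 0, -0.003], "twist": [0, 0, 0], "claw": 0.01},
  {"offset": [0, 0, -0.005], "twist": [0, 0, 0], "claw": 0.01},
  {"offset": [0, 0, -0.008], "twist": [0, 0, 0], "claw": 0.01},
  {"offset": [0, 0, -0.01], "twist": [0, 0, 0], "claw": 0.01},
  {"offset": [0, 0, -0.012], "twist": [0, 0, 0], "claw": 0.01},
  {"offset": [0, 0, -0.015], "twist": [0, 0, 0], "claw": 0.01},
  {"offset": [0, 0, -0.015], "twist": [0, 0, 0], "claw": 0.01},
  {"offset": [0, 0, -0.015], "twist": [0, 0, 0], "claw": 0.01},
  {"offset": [0, 0, -0.01], "twist": [0, 0, 0], "claw": 0.01},
], squeeze=40)

```text
time: 4.47
tcp_pos: [658.0, -146.1, 223.0]
ee_rot: [[0.939, -0.345, -0.002], [-0.345, -0.939, -0.001], [-0.001, 0.002, -1.0]]
contact_force: [0.3, 0.6, -1.0]
finger_gap: 0.298
```

```bash
python3 - <<'E'
from h import *
s=get_state();print(s['tcp_pos'],s['contact_force'],s['finger_gap'])
k=grab('side');grab('scene');w=grab('wrist')['frame']
a=cv2.resize(k['frame'][140:320,210:370],None,fx=3,fy=3,interpolation=cv2.INTER_CUBIC)
b=cv2.resize(w[130:330,200:380],None,fx=1.6,fy=1.6)
o=np.zeros((540,480+288,3),np.uint8);o[:,:480]=a;o[:320,480:]=b;save('lift',o)
E
```

```text
[ 658.00847921 -146.14128948  223.02952936] [ 0.34749313  0.58481048 -1.04324297] 0.29755757518764175
```

View pics/lift.png

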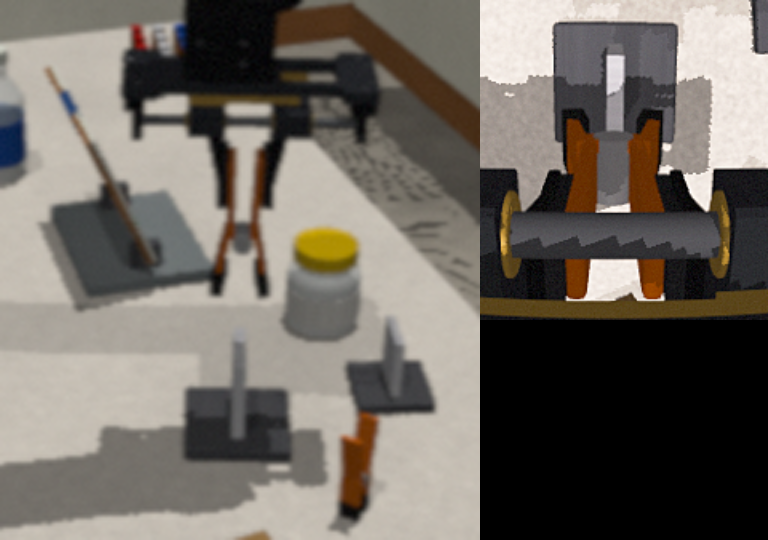

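The clip hangs straight in the fingers, fully open and clear of the rack. The barrel is at (240,235) in the side crop. I'll carry it over and measure the hinge in the tool frame at the same time.

>>> send_rows([
  {"offset": [-0.012, -0.016, -0.02], "twist": [0, 0, 0], "claw": 0.01},
  {"offset": [-0.02, -0.027, -0.02], "twist": [0, 0, 0], "claw": 0.01},
  {"offset": [-0.02, -0.027, -0.015], "twist": [0, 0, 0], "claw": 0.01},
  {"offset": [-0.02, -0.027, 0], "twist": [0, 0, 0], "claw": 0.01},
  {"offset": [-0.02, -0.027, 0], "twist": [0, 0, 0], "claw": 0.01},
  {"offset": [-0.02, -0.027, 0], "twist": [0, 0, 0], "claw": 0.01},
  {"offset": [-0.02, -0.027, 0], "twist": [0, 0, 0], "claw": 0.01},
  {"offset": [-0.02, -0.027, 0], "twist": [0, 0, 0], "claw": 0.01},
  {"offset": [-0.018, -0.02, 0], "twist": [0, 0, 0], "claw": 0.01},
  {"offset": [-0.005, -0.005, 0], "twist": [0, 0, 0], "claw": 0.01},
])

```text
time: 5.45
tcp_pos: [564.7, 136.4, 266.0]
ee_rot: [[0.935, -0.355, -0.024], [-0.355, -0.935, -0.005], [-0.02, 0.013, -1.0]]
contact_force: [-0.7, 1.2, -0.8]
finger_gap: 0.3
```

```bash
python3 - <<'E'
from h import *
s=get_state();R=s['ee_rot'];T=s['tcp_pos'];print(s['time'],T,R.round(3).tolist(),s['finger_gap'])
c=grab('wrist');W=wpts(c);L=(W-T)@R;f=c['frame'].astype(int)
for v in range(200,262,6):
    print(v,[(L[v,u].round(0).tolist(),f[v,u].tolist()) for u in (276,284,292)])
Rt=np.array([[.9116,-.052,.4077],[-.0472,-.9986,-.0211],[.4083,0,-.9129]])
print('twist needed',cv2.Rodrigues(R.T@Rt)[0].ravel())
E
```

```text
5.45 [564.6790849  136.39629542 266.03826572] [[0.935, -0.355, -0.024], [-0.355, -0.935, -0.005], [-0.02, 0.013, -1.0]] 0.30025458116759024
200 [([-12.0, 33.0, 267.0], [163, 153, 146]), ([-1.0, 33.0, 267.0], [161, 151, 146]), ([10.0, 33.0, 268.0], [157, 146, 142])]
206 [([-12.0, 42.0, 269.0], [161, 150, 145]), ([-1.0, 42.0, 269.0], [154, 143, 139]), ([10.0, 41.0, 266.0], [164, 154, 150])]
212 [([-6.0, -13.0, 38.0], [114, 106, 107]), ([-1.0, -13.0, 37.0], [80, 78, 80]), ([4.0, -13.0, 38.0], [138, 134, 126])]
218 [([-6.0, -12.0, 26.0], [91, 89, 92]), ([-1.0, -13.0, 24.0], [86, 84, 87]), ([4.0, -12.0, 26.0], [107, 78, 72])]
224 [([-6.0, -9.0, 27.0], [94, 94, 95]), ([-1.0, -9.0, 25.0], [102, 99, 100]), ([4.0, -8.0, 28.0], [113, 67, 45])]
230 [([-6.0, -5.0, 26.0], [93, 92, 92]), ([-1.0, -5.0, 25.0], [96, 94, 97]), ([4.0, -5.0, 27.0], [94, 89, 87])]
236 [([-6.0, -1.0, 26.0], [94, 84, 87]), ([-1.0, -2.0, 24.0], [101, 96, 95]), ([4.0, -0.0, 28.0], [99, 90, 91])]
242 [([-6.0, 3.0, 26.0], [98, 88, 95]), ([-1.0, 2.0, 24.0], [100, 95, 96]), ([4.0, 3.0, 28.0], [97, 84, 77])]
248 [([-6.0, 7.0, 26.0], [95, 93, 91]), ([-1.0, 7.0, 26.0], [125, 118, 122]), ([4.0, 7.0, 25.0], [103, 91, 87])]
254 [([-6.0, 11.0, 26.0], [118, 116, 117]), ([-1.0, 10.0, 25.0], [124, 120, 120]), ([4.0, 10.0, 25.0], [106, 95, 91])]
260 [([-13.0, 122.0, 269.0], [243, 235, 229]), ([-1.0, 121.0, 268.0], [249, 242, 235]), ([10.0, 121.0, 266.0], [255, 254, 251])]
twist needed [ 0.07532996  0.43917867 -0.30432911]
```

>>> send_rows([
  {"offset": [-0.012, -0.017, -0.012], "twist": [0, 0, 0], "claw": 0.01},
  {"offset": [-0.01, -0.017, -0.006], "twist": [0, 0, 0], "claw": 0.01},
  {"offset": [0, 0, 0], "twist": [0.015, 0.088, -0.061], "claw": 0.01},
  {"offset": [0, 0, 0], "twist": [0.015, 0.088, -0.061], "claw": 0.01},
  {"offset": [0, 0, 0], "twist": [0.015, 0.088, -0.061], "claw": 0.01},
  {"offset": [0, 0, 0], "twist": [0.015, 0.088, -0.061], "claw": 0.01},
  {"offset": [0, 0, 0], "twist": [0.012, 0.07, -0.048], "claw": 0.01},
  {"offset": [0, 0, 0], "twist": [0, 0, 0], "claw": 0.01},
  {"offset": [0, 0, 0], "twist": [0, 0, 0], "claw": 0.01},
  {"offset": [0, 0, 0], "twist": [0, 0, 0], "claw": 0.01},
])

```text
time: 6.33
tcp_pos: [559.3, 160.4, 276.1]
ee_rot: [[0.916, -0.07, 0.395], [-0.058, -0.997, -0.042], [0.397, 0.016, -0.918]]
contact_force: [0.1, -0.4, -1.9]
finger_gap: 0.301
```

```bash
cat > rel.py <<'E'
from h import *
E0=np.array([606,179.0,171.8]);Rt=np.array([[.9116,-.052,.4077],[-.0472,-.9986,-.0211],[.4083,0,-.9129]])
def rel():
    s=get_state();R=s['ee_rot'];T=s['tcp_pos']
    print(s['time'],T.round(1),s['contact_force'].round(1),s['finger_gap'])
    H=T+R@[-.5,-.7,32.5]
    d=(E0-H)@R;print('edge in tool frame from hinge',d.round(1),'twist',cv2.Rodrigues(R.T@Rt)[0].ravel().round(3))
    return T,R
E
python3 - <<'E'
from rel import *
T,R=rel()
c=grab('wrist');k=grab('side');grab('scene')
a=cv2.resize(k['frame'][110:250,190:330],None,fx=3,fy=3,interpolation=cv2.INTER_CUBIC)
o=np.zeros((420,800,3),np.uint8);o[:,:420]=a;o[:,420:]=c['frame'][:,90:470];save('pre',o)
W=wpts(c);L=(W-T)@R;f=c['frame'].astype(int)
m=(f[...,2]-f[...,0]>50)&(f[...,2]>80)&(W[...,2]>120)&(W[...,2]<190);q=W[m];ze=-Rt[:,2]
if len(q): print('blue',len(q),np.median(q,0),np.percentile((q-E0)@-Rt[:,1],[2,98]),np.percentile((q-E0)@ze,[2,98]),np.percentile((q-E0)@Rt[:,0],[2,50,98]))
E
```

```text
6.3333 [559.3 160.4 276.1] [ 0.1 -0.4 -1.9] 0.3010892976972019
edge in tool frame from hinge [  0.8 -22.8  80.8] twist [ 0.022  0.012 -0.01 ]
blue 638 [605.40558627 182.48891886 171.28983343] [-22.28653107  25.14563601] [-1.6901274  1.1699202] [-5.85414143 -0.89593088  3.62987989]
```

View pics/pre.png

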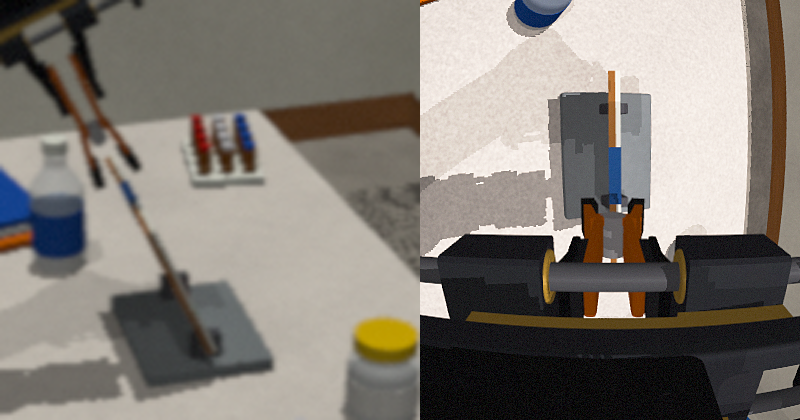

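The clip is right in front of the board edge. The blue band's top edge is visible at (614,180) in the wrist half, about 1 mm from my estimate. I'll correct sideways, then descend.

>>> send_rows([
  {"offset": [0, -0.011, 0], "twist": [0.011, 0.006, -0.005], "claw": 0.01},
  {"offset": [0, -0.01, 0], "twist": [0.008, 0.004, -0.004], "claw": 0.01},
  {"offset": [0, 0, 0], "twist": [0, 0, 0], "claw": 0.01},
  {"offset": [0, 0, 0], "twist": [0, 0, 0], "claw": 0.01},
  {"offset": [0, 0, 0], "twist": [0, 0, 0], "claw": 0.01},
  {"offset": [0, 0, 0], "twist": [0, 0, 0], "claw": 0.01},
  {"offset": [0, 0, 0.005], "twist": [0, 0, 0], "claw": 0.01},
  {"offset": [0, 0, 0.005], "twist": [0, 0, 0], "claw": 0.01},
  {"offset": [0, 0, 0], "twist": [0, 0, 0], "claw": 0.01},
  {"offset": [0, 0, 0], "twist": [0, 0, 0], "claw": 0.01},
])

```text
time: 7.32
tcp_pos: [568.3, 185.0, 266.0]
ee_rot: [[0.912, -0.053, 0.407], [-0.049, -0.999, -0.021], [0.407, -0.001, -0.913]]
contact_force: [0.2, -0.3, -1.4]
finger_gap: 0.3
```

```bash
cat >> rel.py <<'E'
def blue():
    T,R=rel();c=grab('wrist');W=wpts(c);f=c['frame'].astype(int);ze=-Rt[:,2]
    m=(f[...,2]-f[...,0]>50)&(f[...,2]>80)&(W[...,2]>120)&(W[...,2]<190);q=W[m]
    print('blue y',np.percentile((q-E0)@-Rt[:,1],[2,98]).round(1))
    # full top edge of board (any colour) in tool frame relative to hinge, and barrel
    L=(W-T)@R-[-.5,-.7,32.5]
    for lo,hi in((-90,-60),(-60,-30),(-30,-14)):   # along tool y slices
        t=L[(L[...,1]>lo)&(L[...,1]<hi)&(abs(L[...,0])<15)&(abs((W-E0)@ze)<4)]
        if len(t)>5: print(lo,len(t),'x',np.percentile(t[:,0],[3,97]).round(1),'z',np.median(t[:,2]).round(1))
    b=L[(abs(L[...,1])<9)&(abs(L[...,0])<4)&(abs(L[...,2])<12)];print('barrel top',np.median(b,0).round(1),len(b))
E
python3 -c "
from rel import *
blue()"
```

```text
7.3167 [568.3 185.  266. ] [ 0.2 -0.3 -1.4] 0.3002227661526515
edge in tool frame from hinge [-3.2  4.8 69. ] twist [-0.     0.001 -0.001]
blue y [ 1.3 25.4]
-90 395 x [-8.8  0. ] z 69.5
-60 441 x [-8.9  0. ] z 69.5
-30 243 x [-9.1  0.8] z 69.3
barrel top [-0.3 -0.2 -7.9] 358
```

>>> send_rows([
  {"offset": [-0.0035, 0.0035, 0], "twist": [0, 0, 0], "claw": 0.01},
  {"offset": [0, 0, 0], "twist": [0, 0, 0], "claw": 0.01},
  {"offset": [0, 0, 0], "twist": [0, 0, 0], "claw": 0.01},
  {"offset": [0, 0, 0.004], "twist": [0, 0, 0], "claw": 0.01},
  {"offset": [0, 0, 0.004], "twist": [0, 0, 0], "claw": 0.01},
  {"offset": [0, 0, 0.002], "twist": [0, 0, 0], "claw": 0.01},
  {"offset": [0, 0, 0], "twist": [0, 0, 0], "claw": 0.01},
  {"offset": [0, 0, 0], "twist": [0, 0, 0], "claw": 0.01},
  {"offset": [0, 0, 0], "twist": [0, 0, 0], "claw": 0.01},
  {"offset": [0, 0, 0], "twist": [0, 0, 0], "claw": 0.01},
])

```text
time: 8.2
tcp_pos: [569.0, 180.6, 254.2]
ee_rot: [[0.912, -0.053, 0.407], [-0.049, -0.999, -0.021], [0.407, -0.001, -0.913]]
contact_force: [0.4, -0.3, -2.1]
finger_gap: 0.302
```

```bash
python3 -c "
from rel import *
blue()"
```

```text
8.2 [569.  180.6 254.2] [ 0.4 -0.3 -2.1] 0.3022012362231058
edge in tool frame from hinge [ 0.7  0.4 57.9] twist [-0.     0.001 -0.002]
blue y [ 1.1 25.4]
-90 461 x [-4.7  3.8] z 58.4
-60 456 x [-4.7  3.8] z 58.3
-30 249 x [-4.8  4.7] z 58.1
barrel top [-0.3 -0.2 -7.9] 361
```

>>> send_rows([
  {"offset": [0, 0, 0.004], "twist": [0, 0, 0], "claw": 0.01},
  {"offset": [0, 0, 0.004], "twist": [0, 0, 0], "claw": 0.01},
  {"offset": [0, 0, 0.004], "twist": [0, 0, 0], "claw": 0.01},
  {"offset": [0, 0, 0.004], "twist": [0, 0, 0], "claw": 0.01},
  {"offset": [0, 0, 0.004], "twist": [0, 0, 0], "claw": 0.01},
  {"offset": [0, 0, 0.004], "twist": [0, 0, 0], "claw": 0.01},
  {"offset": [0, 0, 0.002], "twist": [0, 0, 0], "claw": 0.01},
  {"offset": [0, 0, 0], "twist": [0, 0, 0], "claw": 0.01},
  {"offset": [0, 0, 0], "twist": [0, 0, 0], "claw": 0.01},
  {"offset": [0, 0, 0], "twist": [0, 0, 0], "claw": 0.01},
])

```text
time: 9.08
tcp_pos: [580.8, 179.9, 227.2]
ee_rot: [[0.912, -0.053, 0.406], [-0.049, -0.999, -0.021], [0.406, -0.0, -0.914]]
contact_force: [-0.4, 0.2, -1.4]
finger_gap: 0.305
```

```bash
python3 -c "
from rel import *
blue()"
```

```text
9.0833 [580.8 179.9 227.2] [-0.4  0.2 -1.4] 0.3052481888313199
edge in tool frame from hinge [ 1.   0.3 28.4] twist [ 0.     0.002 -0.001]
blue y [ 8.2 26. ]
-90 616 x [-4.9  4. ] z 28.8
-60 563 x [-4.3  4. ] z 28.8
-30 345 x [-5.1  5.2] z 28.7
barrel top [-0.3 -0.1 -7.9] 360
```

>>> send_rows([
  {"offset": [0, 0, 0.004], "twist": [0, 0, 0], "claw": 0.01},
  {"offset": [0, 0, 0.004], "twist": [0, 0, 0], "claw": 0.01},
  {"offset": [0, 0, 0.004], "twist": [0, 0, 0], "claw": 0.01},
  {"offset": [0, 0, 0.002], "twist": [0, 0, 0], "claw": 0.01},
  {"offset": [0, 0, 0], "twist": [0, 0, 0], "claw": 0.01},
  {"offset": [0, 0, 0], "twist": [0, 0, 0], "claw": 0.01},
  {"offset": [0, 0, 0], "twist": [0, 0, 0], "claw": 0.01},
  {"offset": [0, 0, 0], "twist": [0, 0, 0], "claw": 0.01},
  {"offset": [0, 0, 0], "twist": [0, 0, 0], "claw": 0.01},
  {"offset": [0, 0, 0], "twist": [0, 0, 0], "claw": 0.01},
])

```text
time: 9.97
tcp_pos: [587.3, 179.9, 213.8]
ee_rot: [[0.912, -0.053, 0.407], [-0.049, -0.999, -0.021], [0.408, -0.001, -0.913]]
contact_force: [-0.2, 0.5, -1.8]
finger_gap: 0.298
```

```bash
python3 -c "
from rel import *
blue()"
```

```text
9.9667 [587.3 179.9 213.8] [-0.2  0.5 -1.8] 0.298311421242482
edge in tool frame from hinge [ 0.5  0.6 13.5] twist [-0.     0.001 -0.002]
blue y [-23.3  25.9]
-90 697 x [-5.3  3.6] z 14.0
-60 689 x [-5.4  3.7] z 14.0
-30 380 x [-5.4  4.4] z 13.8
barrel top [-0.3 -0.3 -7.9] 365
```

>>> send_rows([
  {"offset": [0, 0, 0.001], "twist": [0, 0, 0], "claw": 0.01},
  {"offset": [0, 0, 0.001], "twist": [0, 0, 0], "claw": 0.01},
  {"offset": [0, 0, 0.001], "twist": [0, 0, 0], "claw": 0.01},
  {"offset": [0, 0, 0.001], "twist": [0, 0, 0], "claw": 0.01},
  {"offset": [0, 0, 0.001], "twist": [0, 0, 0], "claw": 0.01},
  {"offset": [0, 0, 0.0005], "twist": [0, 0, 0], "claw": 0.01},
  {"offset": [0, 0, 0.0005], "twist": [0, 0, 0], "claw": 0.01},
  {"offset": [0, 0, 0.0005], "twist": [0, 0, 0], "claw": 0.01},
  {"offset": [0, 0, 0.0005], "twist": [0, 0, 0], "claw": 0.01},
  {"offset": [0, 0, 0.0005], "twist": [0, 0, 0], "claw": 0.01},
])

```text
time: 10.85
tcp_pos: [590.3, 179.9, 208.0]
ee_rot: [[0.912, -0.053, 0.408], [-0.049, -0.999, -0.021], [0.408, -0.001, -0.913]]
contact_force: [-4.5, -0.5, 5.3]
finger_gap: 0.301
```

```bash
python3 -c "
from rel import *
blue()"
```

```text
10.85 [590.3 179.9 208. ] [-4.5 -0.5  5.3] 0.30117317126304843
edge in tool frame from hinge [0.  0.8 7. ] twist [-0.     0.    -0.002]
blue y [-22.4  25.5]
-90 761 x [-5.8  3.5] z 7.5
-60 733 x [-5.8  2.9] z 7.5
-30 405 x [-6.   4.2] z 7.3
barrel top [-0.3 -0.  -8. ] 387
```

The barrel is touching the edge at about 8 N. I'll hold the press a little longer before releasing.

>>> send_rows([
  {"offset": [0, 0, 0.001], "twist": [0, 0, 0], "claw": 0.01},
  {"offset": [0, 0, 0.001], "twist": [0, 0, 0], "claw": 0.01},
  {"offset": [0, 0, 0.001], "twist": [0, 0, 0], "claw": 0.01},
  {"offset": [0, 0, 0.001], "twist": [0, 0, 0], "claw": 0.01},
  {"offset": [0, 0, 0.001], "twist": [0, 0, 0], "claw": 0.01},
  {"offset": [0, 0, 0.001], "twist": [0, 0, 0], "claw": 0.01},
  {"offset": [0, 0, 0.001], "twist": [0, 0, 0], "claw": 0.01},
  {"offset": [0, 0, 0.001], "twist": [0, 0, 0], "claw": 0.01},
  {"offset": [0, 0, 0.001], "twist": [0, 0, 0], "claw": 0.01},
  {"offset": [0, 0, 0.001], "twist": [0, 0, 0], "claw": 0.01},
])

```text
time: 11.73
tcp_pos: [590.4, 180.1, 208.0]
ee_rot: [[0.911, -0.055, 0.409], [-0.05, -0.998, -0.024], [0.409, 0.001, -0.912]]
contact_force: [-7.4, -1.5, 9.2]
finger_gap: 0.299
```

>>> send_rows([
  {"offset": [0, 0, 0.0008], "twist": [0, 0, 0], "claw": 0.028},
  {"offset": [0, 0, 0.0008], "twist": [0, 0, 0], "claw": 0.032},
  {"offset": [0, 0, 0.0008], "twist": [0, 0, 0], "claw": 0.036},
  {"offset": [0, 0, 0.0006], "twist": [0, 0, 0], "claw": 0.04},
  {"offset": [0, 0, 0.0004], "twist": [0, 0, 0], "claw": 0.044},
  {"offset": [0, 0, 0], "twist": [0, 0, 0], "claw": 0.05},
  {"offset": [0, 0, 0], "twist": [0, 0, 0], "claw": 0.06},
  {"offset": [0, 0, 0], "twist": [0, 0, 0], "claw": 0.087},
  {"offset": [0, 0, 0], "twist": [0, 0, 0], "claw": 0.087},
  {"offset": [0, 0, 0], "twist": [0, 0, 0], "claw": 0.087},
])

```text
time: 12.57
tcp_pos: [592.6, 180.4, 205.2]
ee_rot: [[0.91, -0.055, 0.411], [-0.05, -0.999, -0.022], [0.411, -0.0, -0.911]]
contact_force: [0.3, -0.5, 0.7]
finger_gap: 0.791
```

```bash
python3 -c "
from rel import *
blue()
k=grab('side');c=load('wrist')
a=cv2.resize(k['frame'][110:250,190:330],None,fx=3,fy=3,interpolation=cv2.INTER_CUBIC)
o=np.zeros((420,800,3),np.uint8);o[:,:420]=a;o[:,420:]=c['frame'][:,90:470];save('rel1',o)
"
```

```text
12.5667 [592.6 180.4 205.2] [ 0.3 -0.5  0.7] 0.7914982263439833
edge in tool frame from hinge [-0.9  1.3  3.5] twist [ 0.001 -0.003 -0.003]
blue y [-20.1  25.4]
-90 780 x [-6.9  2.2] z 3.9
-60 740 x [-6.5  2.2] z 3.9
-30 405 x [-6.6  2.9] z 3.7
barrel top [  2.7   0.9 -11.2] 134
```

View pics/rel1.png

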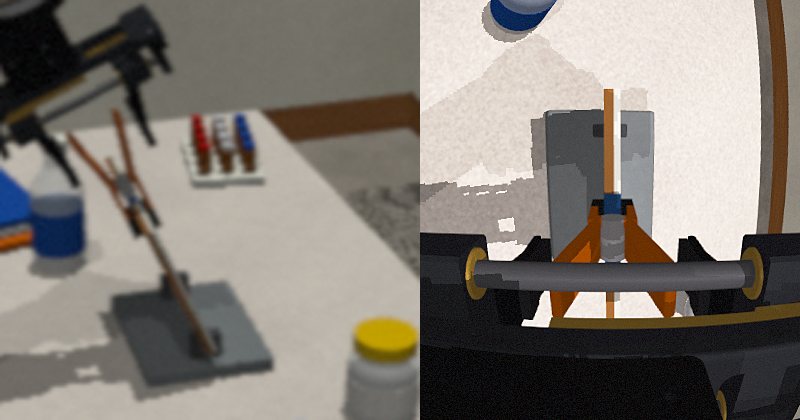

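The clip grips the board with its barrel on the edge, and the fingers are clear of the handles on both sides. Retracting straight back.

>>> send_rows([
  {"offset": [0, 0, 0], "twist": [0, 0, 0], "claw": 0.087},
  {"offset": [0, 0, 0], "twist": [0, 0, 0], "claw": 0.087},
  {"offset": [0, 0, -0.008], "twist": [0, 0, 0], "claw": 0.087},
  {"offset": [0, 0, -0.012], "twist": [0, 0, 0], "claw": 0.087},
  {"offset": [0, 0, -0.015], "twist": [0, 0, 0], "claw": 0.087},
  {"offset": [0, 0, -0.015], "twist": [0, 0, 0], "claw": 0.087},
  {"offset": [0, 0, -0.015], "twist": [0, 0, 0], "claw": 0.087},
  {"offset": [0, 0, -0.015], "twist": [0, 0, 0], "claw": 0.087},
  {"offset": [0, 0, -0.01], "twist": [0, 0, 0], "claw": 0.087},
  {"offset": [0, 0, 0], "twist": [0, 0, 0], "claw": 0.087},
])

```text
time: 13.5
tcp_pos: [552.2, 183.5, 297.5]
ee_rot: [[0.908, -0.053, 0.415], [-0.05, -0.999, -0.019], [0.415, -0.003, -0.91]]
contact_force: [0.1, 0.0, 0.5]
finger_gap: 1.001
```

```bash
python3 - <<'E'
from rel import *
T,R=rel()
c=grab('wrist');k=grab('side')
a=cv2.resize(k['frame'][110:250,190:330],None,fx=3,fy=3,interpolation=cv2.INTER_CUBIC)
o=np.zeros((420,800,3),np.uint8);o[:,:420]=a;o[:,420:]=c['frame'][:,90:470];save('fin',o)
W=wpts(c);f=c['frame'].astype(int);Q=(W-E0)@np.c_[Rt[:,0],-Rt[:,1],-Rt[:,2]]
e=(abs(Q[...,2])<4)&(abs(Q[...,0])<12)&(Q[...,1]>20)&(Q[...,1]<80);print('edge now x,z',np.percentile(Q[e],[3,97],axis=0).round(1).tolist(),np.median(Q[e],0).round(1))
m=(f[...,0]-f[...,2]>60)&(abs(Q[...,1])<40)&(abs(Q[...,0])<45)&(Q[...,2]>15)&(Q[...,2]<90);print('clip handles',np.percentile(Q[m],[1,99],axis=0).round(1).tolist())
b=Q[(abs(Q[...,0])<4)&(abs(Q[...,1])<20)&(Q[...,2]>6)&(Q[...,2]<24)];print('barrel top',np.percentile(b,[2,50,98],axis=0).round(1).tolist())
E
```

```text
13.5 [552.2 183.5 297.5] [0.1 0.  0.5] 1.000937763072915
edge in tool frame from hinge [ -2.6   2.8 104.3] twist [-0.002 -0.007 -0.002]
edge now x,z [[-5.5, 21.9, -1.7], [3.7, 77.6, 0.9]] [-0.9 48.9 -0.4]
clip handles [[-27.1, -10.6, 15.9], [25.5, 13.9, 80.5]]
barrel top [[-3.8, -11.7, 7.4], [-0.2, 2.0, 15.8], [3.4, 13.8, 17.2]]
```

View pics/fin.png

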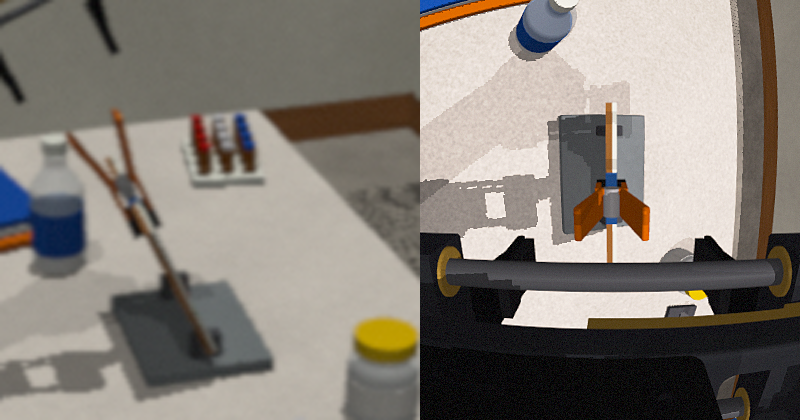

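```bash
python3 -c "
from workcell import arm
print(arm.close_job())"
```

```text
the job is handed in; nothing more can be done
None
```

The big orange clip is on the board's top edge, gripping both faces on the blue band, and I handed the job in at about 13.5 s of the 54 s allowed. The handover reports no verdict, so what follows is from my own measurements.

- **Carrying:** I squeezed the clip fully open on its plate, lifted it clear and tilted it to the board's lean of about 0.42 rad.
- **Pressing:** With the jaws held open, I pushed down along the board until the barrel bottomed on the edge. I held that at about 8–14 N, then opened the fingers gradually and backed straight off.
- **Clip position:** The hinge is about 8 mm above the edge and 1–2 mm off the middle of the band. The handles sit evenly about the board.
- **Board and gripper:** The board edge is where it was, within about 1 mm. The gripper is about 100 mm clear and reads no contact.
- **Bottle, jar and carton:** The bottle and jar look undisturbed in the last pictures. The carton was not in them; the arm never went near it.

No check failed. My first estimate of the edge position and the close-up wrist view differed by about 1 mm across the board.

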